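# Third hand for fitting a bench gas tap

## Task

Be my third hand while I screw the gas tap to the sprung plate of the grey mounting jig: first, with the tap still well away from it, blow the plate clean by squeezing the trigger of the air gun fully home for about a second and letting it spring back. Then bring the tap, standing upright on the bench, backplate flush and centred against the sprung plate, and push with a steady 12 N, which sinks the plate half-way along its travel (never right to its stop). Finish while still holding the tap pressed there with the fingers, and leave everything else on the bench where it stands.

Things in the scene. Friction and masses are not known exactly. Their poses are not given: they have to be found in the camera images.
- gastap: Loose gas tap, 0.3-0.6 kg. Brass block 36 wide (y), 50 high, x from -34 to 46; steel backplate 80 wide, 60 high, x from 46 to 58 (its outer face, +x); hose nozzle 14 dia, 26 long out of the rear at height 30; black key on top, x 18 to 34, top at 63. Origin at bench level, z up. Grip it from above across the 36 mm at the origin, about 30 above the bench.
- tap_face (a point): Centre of the outer (+x) face of the gas tap's backplate, 58 ahead of the tap's origin and 30 above its underside; axes as the tap's.
- jig: Mounting jig fixed to the bench: grey block 150 wide, 68 high, on a steel foot, behind an aluminium plate on springs, 150 wide, 12 thick, from 4 to 70 high. Origin at bench level under the middle of the plate's outer face at rest; +x points into the jig (the way to push), y along the plate, z up. The bench in front of and under the plate is clear.
- plate_face (a point): Centre (side to side) of the sprung plate's outer face, 30 above the bench; moves with the plate; axes as the jig's.
- plate (a joint): How far the sprung plate is pushed in, m: 0 at rest, 0.024 at its hard stop. The spring is 1 N per mm with no preload, so 0.012 means 12 N.
- gun: Air gun lying on its side on a fixed stand (foot 90 dia), aimed across the jig's plate. Origin at bench level; barrel along +x (towards the nozzle) at height 75, x -25 to 150, top at 90. The level handle runs along +y from 10 to 98, x -13 to 13, 24 high, centred at height 75, nothing below it. z up.
- gun_handle (a point): Centre of the handle at the place to squeeze, at x 0, y 60, z 75 in the gun's frame; axes as the gun's.
- trigger (a joint): Trigger angle, rad: 0 released, 0.30 fully squeezed. Black bar 8 thick, 18 high, level with the handle and beside it (gun y 14 to 84), on a vertical hinge at gun x 38, y 16. At rest its far face is at x 42, so handle plus trigger measure 55 across at y 60; squeezed towards the handle (-x), about 41. Takes about 5 to 6 N at y 60; springs back.
- wash1: Bystander: white wash bottle with blue spout, 64 dia, 205 high; origin under its centre.
- wash2: Bystander: the other wash bottle, the same, on the right.
- beaker: Bystander: glass beaker 70 dia, 85 high; origin under its centre.
- screwdriver: Bystander: screwdriver lying crosswise in front of the robot; origin at its middle, underside.
- jar: Bystander: small amber jar 40 dia, 55 high; origin under its centre.
- rack: Bystander: wooden test-tube rack 75 x 200 x 70 with tubes up to 108; origin under its centre.
- tray: Bystander: white tray 140 x 200 x 25 with white plates; origin under its centre.
Not all that is in view belongs to the job. What is shaped like the gun but green or turquoise is not meant.

How it is judged:
By the outcome, as a careful person would: the job done as asked, in the order asked, and still so for the second after the job is handed in, while the arm keeps its last pose, push and grip.
It also fails if it takes over 54 s, if anything falls off the work surface, if the arm or the gripper's body presses on something with over 40 N, if the wrist force passes 120 N, or if a joint passes its speed limit or range.

## Robot

A 6-joint arm with a two-finger parallel gripper is mounted at the origin on the work surface. World frame = base frame: x ahead of the robot, y to its left, z up, the work surface at z = 0. Lengths are in m, angles in degrees, forces in N, time in s.
With the tool pointing down it reaches from about 0.35 to 0.875 m from the base axis. Payload 4.2 kg.
Tool frame: the origin (TCP) lies at the very end of the fingers, on their centre line; the grasp point (between the pads) lies 19 mm behind it (tcp_to_grasp is the z of the grasp point in the tool frame, in m); z points along the fingers, y is the direction in which the jaws open and shut (so a half turn about z gives the same grasp; the last joint's range is limited). The gripper opens to 87 mm and grips with 3 to 60 N. Pads are 19 mm wide; open, the fingers measure 117 mm over their backs; the gripper's body (75 mm by 190 mm) begins 51 mm behind the grasp point.
Start: joints at [-59.897, 22.042, 0.453, 0, -68.411, -14.817], TCP at [0.165, -0.603, 0.223] pointing down, gripper open.
Joint ranges: [-179.83, 179.83], [-69.29, 118.12], [-61.27, 80.66], [-181.25, 117.63], [-171.15, -9.14], [-177.46, 177.46]. Speed limits (degrees/s): [159.86, 159.86, 180, 180, 180, 180].

## Interface

Orientations are given as a 3x3 rotation matrix whose columns are the frame's x, y, z axes.
In Python, from station import sense, capture, camera_params, finish_job, tcp_to_grasp gives the robot as it stands.
- The arm moves only by the shell command python3 -m inch 'ROWS'. ROWS is JSON, a list of rows, each an object of numbers: "jaw": the closure in counts, from 0 (fully open) to 255 (shut); "x", "y", "z": the shift along the world's x, y, z normalised to -1 to 1, where 1 is 0.06 m; "ax", "ay", "az": the turn, a rotation vector about the world's x, y, z normalised to -1 to 1, where 1 is 10 degrees. A call has 1 to 12 rows; each row shifts and turns the pose as measured when the row begins; what a row does not reach is not made up. A row lasts 1/8 s, in which the tool goes at most 62.5 mm and 10.7 degrees, less where a joint would pass 70% of its speed; a pose out of reach is approached as far as the arm can. A call with a number of a shift or a turn outside -1 to 1 is refused whole. A call with a gripper value outside its range is refused whole. The fingers move at their own pace and stop on an object; the grip force is fixed at half the most. Time passes only in rows, so rows that do not move let the fingers close. It gives the time, the measured TCP pose, the force and the opening at its end, in the units of the state.
- sense(): the state, without advancing time (a new reading comes with each control period).
- capture(name): name is "scene" or "top"; returns the picture (384x512x3 uint8, red, green, blue); there is no depth.
- camera_params(name): a dict with "vfov" (degrees; the focal length in pixels is half the picture's height over the tangent of half this angle, whatever the lens; pixels are square), "cx", "cy" (the principal point, pixels), "R" (3x3) and "t" (3): a world point X has camera coordinates R X + t. Camera axes: x right, y down, z forward; pixel columns grow to the right and rows downward; lengths in m; the calibration is good to about 2 mm. A picture is of the moment at which its call begins. camera_params takes no time and is no camera call.
- finish_job(): hands the job in, once; it reports no verdict.
The state is a dict: "time_s": time; "joints": joint angles; "joint_velocities": joint speeds; "effort": joint torques, N m; "tcp_pos": TCP position; "ee_rot": TCP orientation; "wrist_force": force on the tool from outside, world axes, zero at the start; "moment": the same for the moment, N m; "gripper_width": opening from 0.0 (shut) to 1.0 (fully open).
Only numpy, scipy, OpenCV 4.12 (cv2) and the standard library are available. Lean on these libraries where they do the work, as an engineer would, in place of code of your own. Each camera call takes 0.05 s, during which the arm holds its last target.

## Working session

There is one attempt and no reset: what is moved stays moved. The work goes in short steps, Python scripts to look and compute and a shell command to move; the robot and the scene stay as the last step left them, time stands still between calls to the robot, and variables do not carry over. Pictures are saved under pics/ and viewed, and the job is handed in when it is done.

```bash
ls; mkdir -p pics; python3 - <<'E'
from station import *
import cv2,numpy as np
print(sense()); print(tcp_to_grasp)
for n in("scene","top"):
    im=capture(n); cv2.imwrite(f"pics/{n}0.png",cv2.cvtColor(im,cv2.COLOR_RGB2BGR)); print(n,camera_params(n))
E
```

```text
pics
{'time_s': 0.0, 'joints': array([-5.98958009e+01,  2.20925217e+01,  3.77713557e-01, -2.91558877e-02,
       -6.84114591e+01, -1.48170730e+01]), 'joint_velocities': array([-0.03605981, -0.07594129, -0.00289269,  0.04926563, -0.0510323 ,
        0.00551907]), 'effort': array([ 1.44956789e-04, -3.90666568e+01,  1.87408412e+01,  4.22000349e+00,
        1.09541128e-02, -2.11740803e-04]), 'tcp_pos': array([ 0.16464189, -0.60228202,  0.22142652]), 'ee_rot': array([[-9.64666132e-01, -2.63474418e-01, -6.95989744e-04],
       [-2.63475315e-01,  9.64663756e-01,  2.14381114e-03],
       [ 1.06556690e-04,  2.25143812e-03, -9.99997460e-01]]), 'wrist_force': array([ 1.12294333, -0.51412404,  0.67619831]), 'moment': array([-0.03381524,  0.00857347, -0.02658115]), 'gripper_width': 1.001177408927389}
-0.0187
scene {'vfov': 53.90462289215542, 'cx': 252.78589969638955, 'cy': 191.96903214976595, 'R': array([[-0.35934174,  0.9329575 ,  0.0215364 ],
       [ 0.63881414,  0.26274049, -0.72310714],
       [-0.68028671, -0.24608482, -0.69040006]]), 't': array([ 0.20590854, -0.25915784,  1.84246262])}
top {'vfov': 42.37321206473216, 'cx': 253.31223286218062, 'cy': 193.61518262263084, 'R': array([[ 1.24662059e-03, -9.99951136e-01, -9.80671962e-03],
       [-9.91826056e-01,  1.48810260e-05, -1.27597314e-01],
       [ 1.27591225e-01,  9.88562548e-03, -9.91777573e-01]]), 't': array([-0.01475436,  0.49423549,  1.71166035])}
```

View pics/scene0.png

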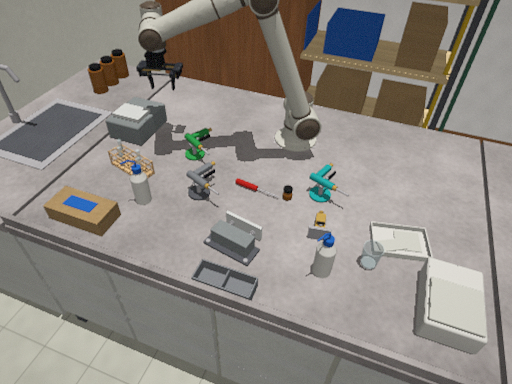

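View pics/top0.png

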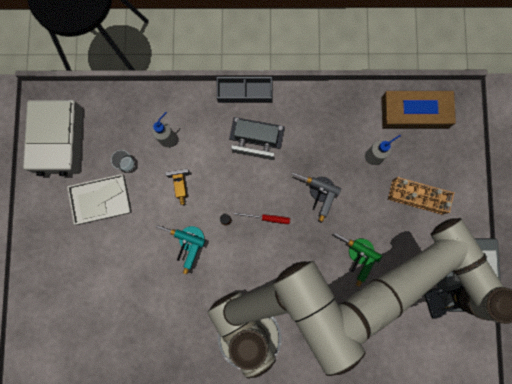

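Candidates for the gun, in the top view: grey at (322,190), green at (363,255), turquoise at (187,243). The green and turquoise ones are excluded by the task, so grey is the one meant. I'll confirm that in an enlarged crop.

```bash
python3 - <<'E'
import cv2,numpy as np
t=cv2.imread("pics/top0.png")
a=cv2.resize(t[165:230,280:350],None,fx=8,fy=8,interpolation=cv2.INTER_CUBIC)
cv2.imwrite("pics/gun_crop.png",a)
b=cv2.resize(t[110:215,155:295],None,fx=5.7,fy=5.7,interpolation=cv2.INTER_CUBIC)[:600,:800]
cv2.imwrite("pics/tapjig_crop.png",b)
s=cv2.imread("pics/scene0.png")
cv2.imwrite("pics/scene_crop.png",cv2.resize(s[150:270,180:340],None,fx=5,fy=5,interpolation=cv2.INTER_CUBIC))
E
```

```text
(no output)
```

View pics/gun_crop.png

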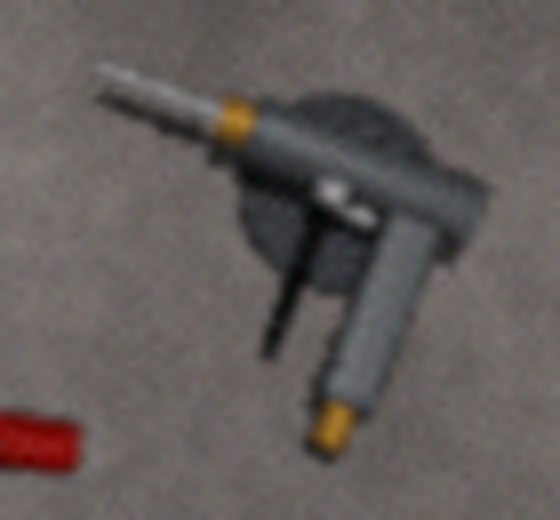

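View pics/tapjig_crop.png

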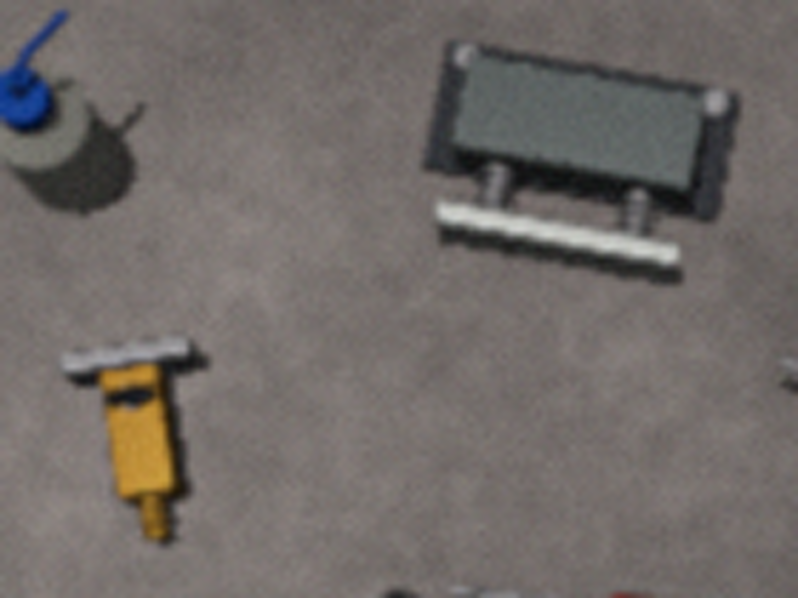

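View pics/scene_crop.png

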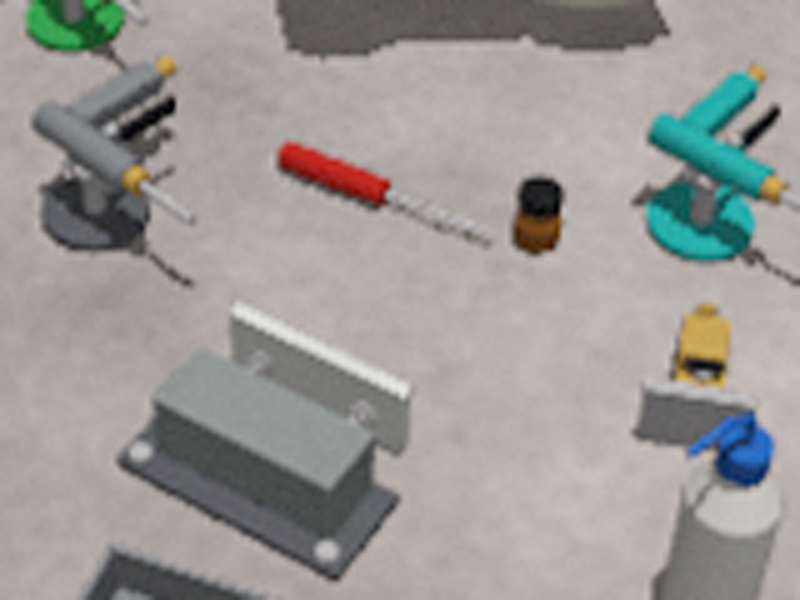

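The crop confirms it: grey barrel and handle with a black trigger bar, aimed across the jig plate. The tap is at about (180,187), with its backplate towards the jig side. The jig plate's bright top edge is at about (253,152). Next I'll measure them.

```bash
cat > h.py <<'E'
import cv2,numpy as np
from station import *
def ray(n,u,v,z):
    c=camera_params(n); f=192/np.tan(np.radians(c['vfov']/2)); R=np.array(c['R']);t=np.array(c['t'])
    C=-R.T@t; uv=np.c_[np.ravel(u),np.ravel(v)]
    d=np.c_[(uv[:,0]-c['cx'])/f,(uv[:,1]-c['cy'])/f,np.ones(len(uv))]@R
    return C[:2]+d[:,:2]*((z-C[2])/d[:,2])[:,None]
def rect(mask,box,z,S=6,n="top",name=None):
    # mask is upsampled crop; returns minAreaRect in mm
    cs,_=cv2.findContours(mask,cv2.RETR_EXTERNAL,cv2.CHAIN_APPROX_NONE)
    c=max(cs,key=cv2.contourArea)[:,0,:]
    p=(c+0.5)/S-0.5+np.array(box[:2])
    w=ray(n,p[:,0],p[:,1],z)*1000
    r=cv2.minAreaRect(w.astype(np.float32)); 
    return r,cv2.boxPoints(r)
def up(im,box,S=6):
    x0,y0,x1,y1=box; return cv2.resize(im[y0:y1,x0:x1],None,fx=S,fy=S,interpolation=cv2.INTER_CUBIC)
E
python3 - <<'E'
from h import *
for n in("top","scene"):
    c=camera_params(n);print(n,-np.array(c['R']).T@np.array(c['t']))
t=cv2.imread("pics/top0.png"); np.set_printoptions(precision=1,suppress=True)
outs=[]
def do(nm,box,fn,z):
    u=up(t,box); hsv=cv2.cvtColor(u,cv2.COLOR_BGR2HSV); m=(fn(hsv)*255).astype(np.uint8)
    r,b=rect(m,box,z); print(nm,np.array(r[0]),np.array(r[1]),r[2]); print(b.tolist())
    o=u.copy(); o[cv2.Canny(m,50,100)>0]=(0,0,255); outs.append(cv2.resize(o,(380,290)))
do("plate",(228,140,280,162),lambda h:(h[...,2]>170)&(h[...,1]<60),.070)
do("backplate",(160,165,196,182),lambda h:(h[...,2]>140)&(h[...,1]<60),.060)
do("brass",(165,165,196,212),lambda h:(h[...,2]>120)&(h[...,1]>130),.050)
do("handle",(280,165,350,230),lambda h:(h[...,0]>75)&(h[...,0]<125)&(h[...,2]>78)&(h[...,1]>20),.087)
cv2.imwrite("pics/seg.png",np.vstack([np.hstack(outs[:2]),np.hstack(outs[2:])]))
E
```

```text
top [ 0.27182119 -0.03168183  1.76050478]
scene [1.49294806 0.32938943 1.0802029 ]
plate [641.2 -11.1] [147.5   9.8] 79.124755859375
[[622.4923706054688, -82.57223510742188], [632.0885620117188, -84.41587829589844], [659.9170532226562, 60.432403564453125], [650.3208618164062, 62.27604675292969]]
backplate [568.4 254. ] [10.3 74.8] 8.968323707580566
[[557.494873046875, 290.1861572265625], [569.1605224609375, 216.26803588867188], [579.2967529296875, 217.86770629882812], [567.631103515625, 291.78582763671875]]
brass [510.8 244.6] [56.5 34.6] 9.513571739196777
[[480.0541687011719, 257.0391540527344], [485.7811584472656, 222.86587524414062], [541.5098876953125, 232.20523071289062], [535.7828369140625, 266.3785095214844]]
handle [ 532.4 -218.1] [ 4.1 12.4] 72.75321960449219
[[525.894287109375, -218.26004028320312], [537.7724609375, -221.94760131835938], [538.9957275390625, -218.00723266601562], [527.1175537109375, -214.31967163085938]]
```

View pics/seg.png

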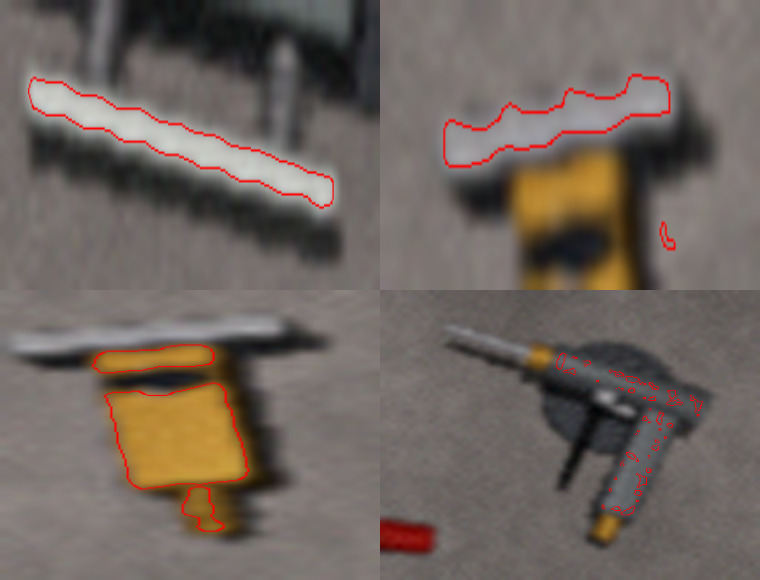

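```bash
python3 - <<'E'
from h import *
np.set_printoptions(precision=1,suppress=True)
def cv(p,S=8,o=(280,165)): p=np.array(p,float); return (p+.5)/S-.5+np.array(o)
def w(p,z): q=cv(p).reshape(-1,2); return ray("top",q[:,0],q[:,1],z)*1000
ax=w([(97,68),(237,118),(472,208)],.075); print(ax)
d=ax[0]-ax[2]; print("barrel ang",np.degrees(np.arctan2(d[1],d[0])), np.linalg.norm(d))
h=w([(412,225),(350,400),(328,440)],.080); print(h); d=h[0]-h[2]; print("y-axis ang-90",np.degrees(np.arctan2(-d[1],-d[0]))-90)
tr=w([(320,215),(268,352)],.080); print("trig",tr)
d=(ax[0]-ax[2])/np.linalg.norm(ax[0]-ax[2]); o=ax[0]-150*d; o2=ax[2]+25*d; print(o,o2)
o=(o+o2)/2
X=d;Y=np.array([-d[1],d[0]])
for q in np.vstack([h,tr]): print((q-o)@X,(q-o)@Y)
print("handle pt",o+60*Y, "squeeze centre",o+60*Y+7.5*X)
E
```

```text
[[ 560.1 -147.1]
 [ 538.3 -207. ]
 [ 499.2 -307.1]]
barrel ang 69.17440820923262 171.22193632542476
[[ 491.2 -280.6]
 [ 416.3 -252.9]
 [ 399.2 -243.3]]
y-axis ang-90 67.92317837274427
trig [[ 495.5 -241.4]
 [ 436.7 -218.4]]
[ 506.8 -287.3] [ 508.1 -283.7]
-1.1409890854452815 16.9135291243986
-1.9004421583645439 96.81267991019865
1.0261159563883768 116.13289721114833
37.000821015518525 26.810256715101765
37.61626543569727 89.94999921233652
handle pt [ 451.3 -264.2] squeeze centre [ 454.  -257.2]
```

```bash
python3 -m inch '[{"x":0.6,"y":0.72,"az":-0.6},{"x":0.6,"y":0.72,"az":-0.6},{"x":0.6,"y":0.72,"az":-0.6},{"x":0.6,"y":0.72,"az":-0.6},{"x":0.6,"y":0.72,"az":-0.6},{"x":0.6,"y":0.72,"az":-0.6},{"x":0.6,"y":0.72},{"x":0.6,"y":0.6},{"x":0}]'
```

```text
$[0]: bad value
```

```bash
python3 -m inch '[{"jaw":0,"x":0.6,"y":0.72,"z":0,"ax":0,"ay":0,"az":-0.6}]'
```

```text
time_s: 0.22
tcp_pos: [0.1995, -0.5601, 0.2201]
ee_rot: [[-0.988, -0.154, -0.001], [-0.154, 0.988, 0.003], [0.001, 0.003, -1.0]]
wrist_force: [1.6, 1.0, 0.7]
gripper_width: 1.002
```

```bash
python3 -m inch '[{"jaw":0,"x":0.6,"y":0.72,"z":0,"ax":0,"ay":0,"az":-0.6},{"jaw":0,"x":0.6,"y":0.72,"z":0,"ax":0,"ay":0,"az":-0.6},{"jaw":0,"x":0.6,"y":0.72,"z":0,"ax":0,"ay":0,"az":-0.6},{"jaw":0,"x":0.6,"y":0.72,"z":0,"ax":0,"ay":0,"az":-0.6},{"jaw":0,"x":0.6,"y":0.72,"z":0,"ax":0,"ay":0,"az":-0.6},{"jaw":0,"x":0.6,"y":0.72,"z":0,"ax":0,"ay":0,"az":0},{"jaw":0,"x":0.5,"y":0.6,"z":0,"ax":0,"ay":0,"az":0},{"jaw":0,"x":0,"y":0,"z":0,"ax":0,"ay":0,"az":0}]'
```

```text
time_s: 1.23
tcp_pos: [0.4516, -0.2514, 0.2168]
ee_rot: [[-0.926, 0.377, -0.002], [0.377, 0.926, 0.008], [0.005, 0.006, -1.0]]
wrist_force: [-0.7, 0.9, -0.2]
gripper_width: 0.998
```

```bash
python3 -m inch '[{"jaw":0,"x":0.04,"y":-0.09,"z":-0.6,"ax":-0.05,"ay":0,"az":0.08},{"jaw":0,"x":0,"y":0,"z":-0.7,"ax":0,"ay":0,"az":0},{"jaw":0,"x":0,"y":0,"z":-0.7,"ax":0,"ay":0,"az":0},{"jaw":0,"x":0,"y":0,"z":-0.6,"ax":0,"ay":0,"az":0},{"jaw":0,"x":0,"y":0,"z":0,"ax":0,"ay":0,"az":0}]'; python3 - <<'E'
from h import *
t=cv2.cvtColor(capture("top"),cv2.COLOR_RGB2BGR)
s=cv2.cvtColor(capture("scene"),cv2.COLOR_RGB2BGR)
a=cv2.resize(t[150:240,270:370],(400,360),interpolation=3);b=cv2.resize(s[140:230,160:260],(400,360),interpolation=3)
cv2.imwrite("pics/gun1.png",np.hstack([a,b]))
E
```

```text
time_s: 1.85
tcp_pos: [0.4515, -0.2587, 0.057]
ee_rot: [[-0.931, 0.365, -0.002], [0.365, 0.931, -0.002], [0.002, -0.002, -1.0]]
wrist_force: [-0.9, -0.3, 0.1]
gripper_width: 1.002
```

View pics/gun1.png

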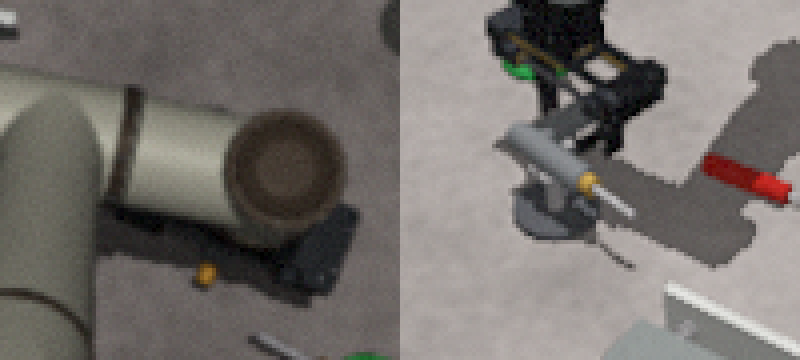

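The top view is blocked by the arm. The scene view shows the fingers either side of the grey handle and trigger. I'll close gently first.

```bash
python3 -m inch '[{"jaw":90,"x":0.04,"y":0.02,"z":0,"ax":0,"ay":0,"az":0},{"jaw":90,"x":0,"y":0,"z":0,"ax":0,"ay":0,"az":0},{"jaw":90,"x":0,"y":0,"z":0,"ax":0,"ay":0,"az":0},{"jaw":90,"x":0,"y":0,"z":0,"ax":0,"ay":0,"az":0}]';python3 -m inch '[{"jaw":118,"x":0,"y":0,"z":0,"ax":0,"ay":0,"az":0},{"jaw":118,"x":0,"y":0,"z":0,"ax":0,"ay":0,"az":0}]'
```

```text
time_s: 2.45
tcp_pos: [0.4594, -0.258, 0.0641]
ee_rot: [[-0.931, 0.364, 0.013], [0.364, 0.931, -0.005], [-0.014, 0.001, -1.0]]
wrist_force: [1.5, 4.3, -3.6]
gripper_width: 0.676
time_s: 2.7
tcp_pos: [0.4602, -0.2564, 0.0639]
ee_rot: [[-0.931, 0.364, 0.015], [0.364, 0.931, -0.003], [-0.015, 0.003, -1.0]]
wrist_force: [1.8, 6.0, -0.4]
gripper_width: 0.56
```

```bash
python3 -m inch '[{"jaw":118,"x":-0.1,"y":-0.01,"z":-0.1,"ax":0,"ay":-0.08,"az":0},{"jaw":118,"x":0,"y":0,"z":0,"ax":0,"ay":0,"az":0}]'
```

```text
time_s: 2.95
tcp_pos: [0.4569, -0.2558, 0.059]
ee_rot: [[-0.931, 0.362, 0.034], [0.362, 0.932, -0.003], [-0.033, 0.01, -0.999]]
wrist_force: [-0.8, 6.3, -3.4]
gripper_width: 0.541
```

```bash
python3 -m inch '[{"jaw":118,"x":-0.05,"y":-0.04,"z":-0.03,"ax":0,"ay":0.19,"az":0},{"jaw":118,"x":0,"y":0,"z":0,"ax":0,"ay":0,"az":0}]'
```

```text
time_s: 3.2
tcp_pos: [0.4561, -0.2567, 0.0588]
ee_rot: [[-0.933, 0.361, 0.005], [0.361, 0.933, -0.002], [-0.005, -0.0, -1.0]]
wrist_force: [-0.8, 6.6, -0.4]
gripper_width: 0.54
```

```bash
python3 -m inch '[{"jaw":255,"x":0,"y":0,"z":0,"ax":0,"ay":0,"az":0},{"jaw":255,"x":0,"y":0,"z":0,"ax":0,"ay":0,"az":0},{"jaw":255,"x":0,"y":0,"z":0,"ax":0,"ay":0,"az":0}]'
```

```text
time_s: 3.58
tcp_pos: [0.4563, -0.2564, 0.0588]
ee_rot: [[-0.933, 0.36, 0.005], [0.36, 0.933, -0.002], [-0.005, -0.0, -1.0]]
wrist_force: [1.6, 1.9, -1.4]
gripper_width: 0.492
```

```bash
python3 -m inch '[{"jaw":255,"x":0,"y":0,"z":0,"ax":0,"ay":0,"az":0},{"jaw":255,"x":0,"y":0,"z":0,"ax":0,"ay":0,"az":0},{"jaw":255,"x":0,"y":0,"z":0,"ax":0,"ay":0,"az":0},{"jaw":255,"x":0,"y":0,"z":0,"ax":0,"ay":0,"az":0}]'; python3 - <<'E'
from h import *
s=cv2.cvtColor(capture("scene"),cv2.COLOR_RGB2BGR)
cv2.imwrite("pics/gun2.png",cv2.resize(s[140:230,160:260],(800,600),interpolation=3))
E
```

```text
time_s: 4.08
tcp_pos: [0.4563, -0.2564, 0.0588]
ee_rot: [[-0.933, 0.36, 0.005], [0.36, 0.933, -0.002], [-0.005, -0.0, -1.0]]
wrist_force: [1.1, 1.8, -1.4]
gripper_width: 0.49
```

View pics/gun2.png

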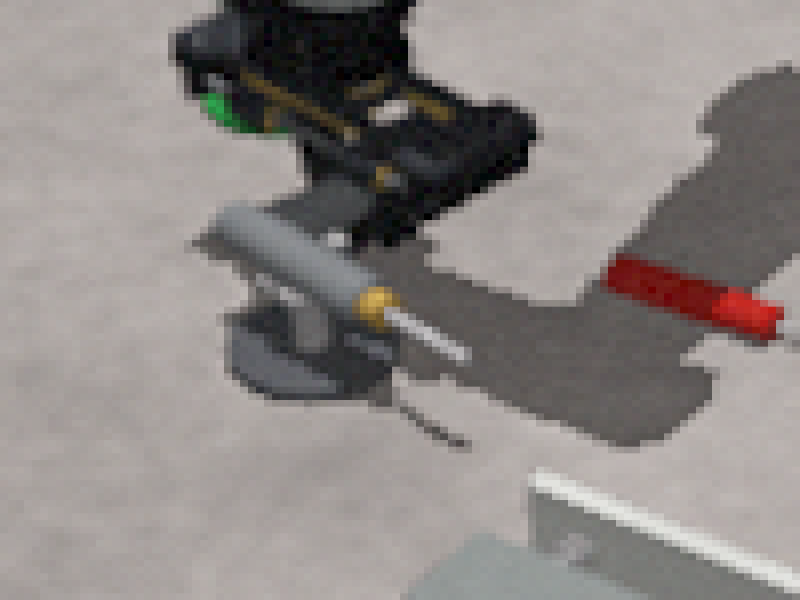

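The squeeze is steady at 0.49 open (about 42.6 mm) with the clamp against something rigid. Holding 0.25 s more, then releasing.

```bash
python3 -m inch '[{"jaw":255,"x":0,"y":0,"z":0,"ax":0,"ay":0,"az":0},{"jaw":255,"x":0,"y":0,"z":0,"ax":0,"ay":0,"az":0},{"jaw":0,"x":0,"y":0,"z":0,"ax":0,"ay":0,"az":0},{"jaw":0,"x":0,"y":0,"z":0,"ax":0,"ay":0,"az":0},{"jaw":0,"x":0,"y":0,"z":0,"ax":0,"ay":0,"az":0},{"jaw":0,"x":0,"y":0,"z":0,"ax":0,"ay":0,"az":0},{"jaw":0,"x":0,"y":0,"z":0,"ax":0,"ay":0,"az":0}]'
```

```text
time_s: 5.0
tcp_pos: [0.4566, -0.2564, 0.0594]
ee_rot: [[-0.933, 0.359, 0.005], [0.359, 0.933, -0.002], [-0.006, -0.0, -1.0]]
wrist_force: [-0.1, 0.4, 0.6]
gripper_width: 0.957
```

```bash
python3 -m inch '[{"jaw":0,"x":0,"y":0,"z":0.6,"ax":0,"ay":0.03,"az":0},{"jaw":0,"x":0,"y":0,"z":0.9,"ax":0,"ay":0,"az":0},{"jaw":0,"x":0,"y":0.3,"z":0.6,"ax":0,"ay":0,"az":0},{"jaw":0,"x":0.1,"y":0.9,"z":0,"ax":0,"ay":0,"az":0.5},{"jaw":0,"x":0.1,"y":0.95,"z":0,"ax":0,"ay":0,"az":0.5},{"jaw":0,"x":0.1,"y":0.95,"z":0,"ax":0,"ay":0,"az":0.5},{"jaw":0,"x":0.1,"y":0.95,"z":0,"ax":0,"ay":0,"az":0.5},{"jaw":0,"x":0.1,"y":0.95,"z":0,"ax":0,"ay":0,"az":0.5},{"jaw":0,"x":0.1,"y":0.95,"z":0,"ax":0,"ay":0,"az":0.5},{"jaw":0,"x":0.1,"y":0.95,"z":0,"ax":0,"ay":0,"az":0},{"jaw":0,"x":0.1,"y":0.8,"z":0,"ax":0,"ay":0,"az":0},{"jaw":0,"x":0,"y":0,"z":0,"ax":0,"ay":0,"az":0}]'; python3 - <<'E'
from h import *
s=cv2.cvtColor(capture("scene"),cv2.COLOR_RGB2BGR)
cv2.imwrite("pics/sc3.png",s)
cv2.imwrite("pics/sc3c.png",cv2.resize(s[140:230,160:280],(800,600),interpolation=3))
E
```

```text
time_s: 6.5
tcp_pos: [0.5046, 0.2163, 0.1923]
ee_rot: [[-0.986, -0.167, 0.01], [-0.167, 0.986, -0.004], [-0.009, -0.005, -1.0]]
wrist_force: [-0.9, -0.4, -0.6]
gripper_width: 0.998
```

View pics/sc3c.png

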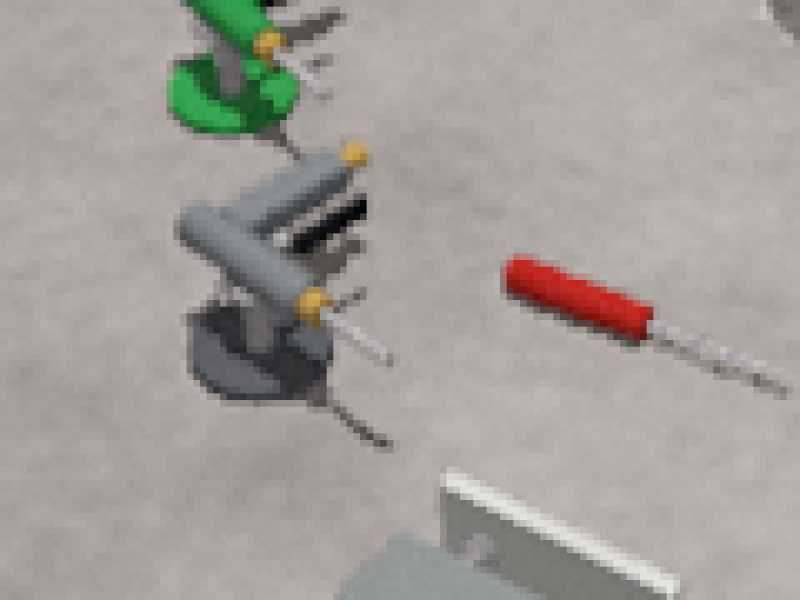

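View pics/sc3.png

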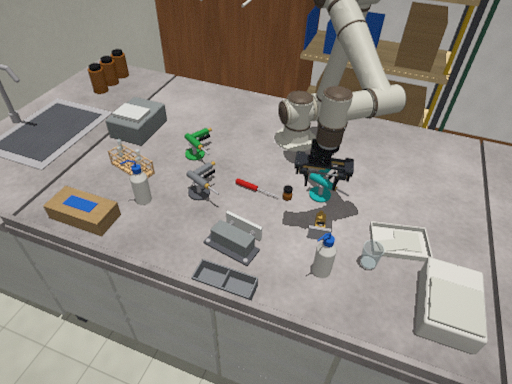

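Gun undamaged, with the trigger (black bar, crop (330,225)) sprung back. Tap undisturbed at (320,220). Going on to it.

```bash
python3 -m inch '[{"jaw":0,"x":0.21,"y":0.49,"z":-0.3,"ax":-0.02,"ay":0.06,"az":-0.03},{"jaw":0,"x":0,"y":0,"z":-0.7,"ax":0,"ay":0,"az":0},{"jaw":0,"x":0,"y":0,"z":-0.7,"ax":0,"ay":0,"az":0},{"jaw":0,"x":0,"y":0,"z":-0.4,"ax":0,"ay":0,"az":0},{"jaw":0,"x":0,"y":0,"z":0,"ax":0,"ay":0,"az":0}]'
```

```text
time_s: 7.18
tcp_pos: [0.5175, 0.238, 0.0649]
ee_rot: [[-0.988, -0.154, -0.0], [-0.154, 0.988, -0.008], [0.001, -0.008, -1.0]]
wrist_force: [-0.6, -0.7, 0.3]
gripper_width: 1.001
```

```bash
python3 -m inch '[{"jaw":0,"x":0,"y":0.13,"z":0,"ax":0.05,"ay":0,"az":0},{"jaw":0,"x":0,"y":0,"z":-0.45,"ax":0,"ay":0,"az":0},{"jaw":0,"x":0,"y":0,"z":-0.35,"ax":0,"ay":0,"az":0},{"jaw":0,"x":0,"y":0,"z":0,"ax":0,"ay":0,"az":0}]'; python3 - <<'E'
from h import *
s=cv2.cvtColor(capture("scene"),cv2.COLOR_RGB2BGR)
cv2.imwrite("pics/sc4c.png",cv2.resize(s[160:280,260:400],(700,600),interpolation=3))
E
```

```text
time_s: 7.68
tcp_pos: [0.5218, 0.2479, 0.0227]
ee_rot: [[-0.988, -0.153, 0.01], [-0.153, 0.988, 0.009], [-0.012, 0.008, -1.0]]
wrist_force: [0.2, 0.1, 0.2]
gripper_width: 1.0
```

View pics/sc4c.png

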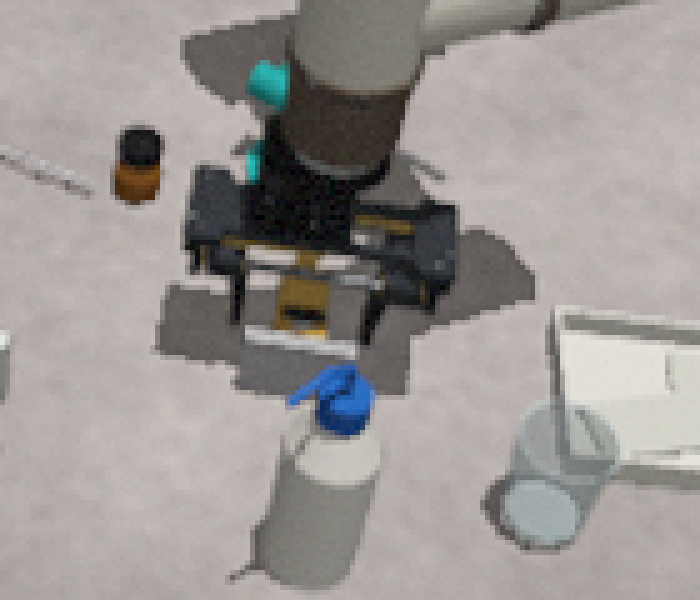

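Fingers straddle the brass block (crop ~(240,300) and (372,310)). Finish the descent, then grip.

```bash
python3 -m inch '[{"jaw":0,"x":-0.07,"y":-0.03,"z":-0.15,"ax":-0.05,"ay":0.06,"az":0},{"jaw":0,"x":0,"y":0,"z":0,"ax":0,"ay":0,"az":0}]'
```

```text
time_s: 7.98
tcp_pos: [0.5193, 0.2476, 0.0168]
ee_rot: [[-0.988, -0.154, 0.005], [-0.154, 0.988, 0.004], [-0.005, 0.003, -1.0]]
wrist_force: [-0.4, -0.5, 0.1]
gripper_width: 1.002
```

```bash
python3 -m inch '[{"jaw":0,"x":-0.04,"y":-0.04,"z":-0.12,"ax":-0.03,"ay":0.04,"az":0},{"jaw":0,"x":0,"y":0,"z":0,"ax":0,"ay":0,"az":0}]';python3 -m inch '[{"jaw":255,"x":0,"y":0,"z":0,"ax":0,"ay":0,"az":0},{"jaw":255,"x":0,"y":0,"z":0,"ax":0,"ay":0,"az":0},{"jaw":255,"x":0,"y":0,"z":0,"ax":0,"ay":0,"az":0},{"jaw":255,"x":0,"y":0,"z":0,"ax":0,"ay":0,"az":0},{"jaw":255,"x":0,"y":0,"z":0,"ax":0,"ay":0,"az":0},{"jaw":255,"x":0,"y":0,"z":0,"ax":0,"ay":0,"az":0}]'
```

```text
time_s: 8.22
tcp_pos: [0.5171, 0.2454, 0.0099]
ee_rot: [[-0.988, -0.154, -0.002], [-0.154, 0.988, -0.001], [0.002, -0.0, -1.0]]
wrist_force: [-0.4, -1.0, 0.7]
gripper_width: 1.003
time_s: 8.98
tcp_pos: [0.5174, 0.2456, 0.0102]
ee_rot: [[-0.988, -0.154, -0.001], [-0.154, 0.988, 0.0], [0.001, 0.0, -1.0]]
wrist_force: [-0.5, -1.1, 0.7]
gripper_width: 0.407
```

```bash
python3 - <<'E'
from h import *
print(ray("top",[225,235,240],[219,216,215],.04))
E
python3 -m inch '[{"jaw":255,"x":0,"y":0,"z":0.5,"ax":0,"ay":0,"az":0},{"jaw":255,"x":0,"y":0,"z":0.5,"ax":0,"ay":0,"az":0},{"jaw":255,"x":0,"y":0,"z":0,"ax":0,"ay":0,"az":0}]'
```

```text
[[0.40406781 0.08391977]
 [0.41455146 0.04915658]
 [0.4180511  0.03175178]]
time_s: 9.35
tcp_pos: [0.5147, 0.2439, 0.0683]
ee_rot: [[-0.988, -0.152, -0.008], [-0.152, 0.988, -0.004], [0.008, -0.003, -1.0]]
wrist_force: [0.5, 0.8, -3.9]
gripper_width: 0.415
```

```bash
python3 -m inch '[{"jaw":255,"x":0.05,"y":-0.6,"z":0,"ax":0.02,"ay":-0.05,"az":-0.3},{"jaw":255,"x":0.05,"y":-0.7,"z":0,"ax":0,"ay":0,"az":-0.4},{"jaw":255,"x":0.1,"y":-0.7,"z":0,"ax":0,"ay":0,"az":-0.4},{"jaw":255,"x":0.1,"y":-0.7,"z":0,"ax":0,"ay":0,"az":-0.4},{"jaw":255,"x":0.1,"y":-0.7,"z":0,"ax":0,"ay":0,"az":-0.4},{"jaw":255,"x":0.1,"y":-0.5,"z":0,"ax":0,"ay":0,"az":0},{"jaw":255,"x":0,"y":0,"z":0,"ax":0,"ay":0,"az":0}]'
```

```text
time_s: 10.22
tcp_pos: [0.5351, 0.001, 0.0544]
ee_rot: [[-0.981, 0.191, -0.022], [0.191, 0.981, -0.004], [0.021, -0.008, -1.0]]
wrist_force: [-0.8, -0.7, -3.5]
gripper_width: 0.413
```

```bash
python3 -m inch '[{"jaw":255,"x":0,"y":0.12,"z":-0.2,"ax":0.02,"ay":-0.13,"az":0},{"jaw":255,"x":0,"y":0,"z":-0.2,"ax":0,"ay":0,"az":0},{"jaw":255,"x":0,"y":0,"z":0,"ax":0,"ay":0,"az":0}]'; python3 - <<'E'
from h import *
t=cv2.cvtColor(capture("top"),cv2.COLOR_RGB2BGR)
s=cv2.cvtColor(capture("scene"),cv2.COLOR_RGB2BGR)
a=cv2.resize(t[100:220,200:320],(400,400),interpolation=3);b=cv2.resize(s[150:270,180:300],(400,400),interpolation=3)
cv2.imwrite("pics/pre.png",np.hstack([a,b]))
E
```

```text
time_s: 10.6
tcp_pos: [0.5325, 0.0085, 0.0261]
ee_rot: [[-0.981, 0.192, -0.006], [0.192, 0.981, -0.001], [0.005, -0.002, -1.0]]
wrist_force: [-0.5, -0.1, -4.1]
gripper_width: 0.412
```

View pics/pre.png

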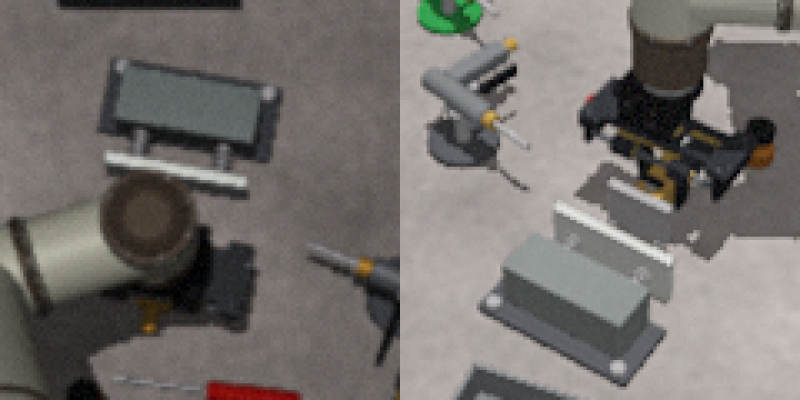

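```bash
python3 - <<'E'
from h import *
s=cv2.cvtColor(capture("scene"),cv2.COLOR_RGB2BGR)
cv2.imwrite("pics/s5.png",s)
tz=sense()['tcp_pos'][2]-.0102
outs=[]
def do(nm,box,fn,z):
    u=up(s,box); hsv=cv2.cvtColor(u,cv2.COLOR_BGR2HSV); m=(fn(hsv)*255).astype(np.uint8)
    r,b=rect(m,box,z,n="scene"); print(nm,np.array(r[0]),np.array(r[1]),r[2]); print(np.round(b,1).tolist())
    o=u.copy(); o[cv2.Canny(m,50,100)>0]=(0,0,255); outs.append(cv2.resize(o,(390,300)))
do("plate",(222,206,268,236),lambda h:(h[...,2]>190)&(h[...,1]<60),.070)
do("backplate",(238,198,268,220),lambda h:(h[...,2]>165)&(h[...,1]<60),.060+tz)
cv2.imwrite("pics/seg5.png",np.hstack(outs)); print(tz)
E
```

```text
plate [638.51861572 -10.92527771] [151.58816528  22.35125542] 79.1013412475586
[[613.2000122070312, -83.19999694824219], [635.2000122070312, -87.5], [663.7999877929688, 61.400001525878906], [641.9000244140625, 65.5999984741211]]
backplate [586.19934082  -1.9572258 ] [79.88034058 12.25200462] 79.43295288085938
[[572.9000244140625, -40.099998474121094], [584.9000244140625, -42.29999923706055], [599.5, 36.20000076293945], [587.5, 38.400001525878906]]
0.017605917579079304
```

View pics/seg5.png

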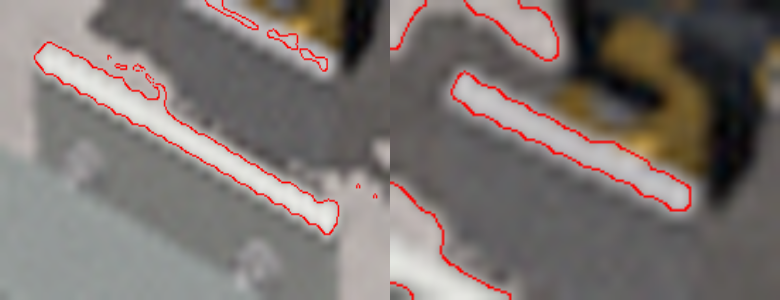

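Backplate and plate agree in yaw to about 0.3° (–10.6° against –10.9°), and the tap is 1.3 mm to one side. I'll correct that and lower it to the bench.

```bash
python3 -m inch '[{"jaw":255,"x":0,"y":0.03,"z":-0.2,"ax":0.01,"ay":-0.04,"az":-0.01},{"jaw":255,"x":0,"y":0,"z":-0.06,"ax":0,"ay":0,"az":0},{"jaw":255,"x":0,"y":0,"z":0,"ax":0,"ay":0,"az":0}]'
```

```text
time_s: 11.12
tcp_pos: [0.5359, 0.0113, 0.0136]
ee_rot: [[-0.981, 0.193, 0.009], [0.193, 0.981, 0.002], [-0.008, 0.004, -1.0]]
wrist_force: [0.3, -0.1, -3.1]
gripper_width: 0.411
```

```bash
python3 -m inch '[{"jaw":255,"x":0.1,"y":-0.06,"z":-0.04,"ax":-0.01,"ay":0.05,"az":0.01},{"jaw":255,"x":0,"y":0,"z":0,"ax":0,"ay":0,"az":0}]'
```

```text
time_s: 11.38
tcp_pos: [0.5434, 0.0076, 0.012]
ee_rot: [[-0.982, 0.19, 0.002], [0.19, 0.982, 0.001], [-0.002, 0.001, -1.0]]
wrist_force: [0.6, -0.5, -3.5]
gripper_width: 0.411
```

```bash
python3 -m inch '[{"jaw":255,"x":0.16,"y":-0.03,"z":-0.02,"ax":0,"ay":0.01,"az":0},{"jaw":255,"x":0.16,"y":-0.03,"z":-0.01,"ax":0,"ay":0,"az":0},{"jaw":255,"x":0,"y":0,"z":0,"ax":0,"ay":0,"az":0}]'
```

```text
time_s: 11.75
tcp_pos: [0.5647, 0.0036, 0.0104]
ee_rot: [[-0.982, 0.191, 0.001], [0.191, 0.982, 0.001], [-0.001, 0.001, -1.0]]
wrist_force: [0.3, 0.4, -3.1]
gripper_width: 0.417
```

```bash
python3 -m inch '[{"jaw":255,"x":0.1,"y":-0.02,"z":-0.03,"ax":0,"ay":0,"az":0},{"jaw":255,"x":0,"y":0,"z":-0.01,"ax":0,"ay":0,"az":0},{"jaw":255,"x":0,"y":0,"z":0,"ax":0,"ay":0,"az":0}]'
```

```text
time_s: 12.12
tcp_pos: [0.5685, 0.0024, 0.0103]
ee_rot: [[-0.982, 0.19, -0.003], [0.19, 0.982, 0.0], [0.003, -0.0, -1.0]]
wrist_force: [-0.0, 0.2, -3.3]
gripper_width: 0.409
```

```bash
python3 -m inch '[{"jaw":255,"x":0,"y":0,"z":-0.05,"ax":0,"ay":-0.02,"az":0},{"jaw":255,"x":0,"y":0,"z":0,"ax":0,"ay":0,"az":0}]'; python3 -m inch '[{"jaw":255,"x":0,"y":0,"z":0,"ax":0,"ay":0,"az":0}]'
```

```text
time_s: 12.38
tcp_pos: [0.5688, 0.0025, 0.0105]
ee_rot: [[-0.982, 0.189, 0.001], [0.189, 0.982, -0.0], [-0.001, 0.0, -1.0]]
wrist_force: [0.5, -0.8, -3.3]
gripper_width: 0.411
time_s: 12.5
tcp_pos: [0.5686, 0.0025, 0.0102]
ee_rot: [[-0.982, 0.189, 0.001], [0.189, 0.982, -0.0], [-0.001, -0.0, -1.0]]
wrist_force: [0.1, 0.4, -3.0]
gripper_width: 0.406
```

```bash
python3 -m inch '[{"jaw":255,"x":0,"y":0,"z":-0.1,"ax":0,"ay":0,"az":0}]'; python3 -c "
from station import *
s=sense();print(s['tcp_pos'],s['wrist_force'],s['joint_velocities'])"
```

```text
time_s: 12.62
tcp_pos: [0.5695, 0.0024, 0.0089]
ee_rot: [[-0.983, 0.186, 0.002], [0.186, 0.983, -0.002], [-0.002, -0.002, -1.0]]
wrist_force: [-13.1, -0.2, 41.7]
gripper_width: 0.411
[0.56950071 0.00236905 0.00887664] [-13.1235008   -0.23613083  41.6521086 ] [-0.13065402  2.25216801 -0.98886677  1.4973137   5.48287945  0.14264724]
```

```bash
python3 -m inch '[{"jaw":255,"x":0,"y":0,"z":0.02,"ax":0,"ay":0,"az":0}]'; python3 -m inch '[{"jaw":255,"x":0,"y":0,"z":0,"ax":0,"ay":0,"az":0}]'
```

```text
time_s: 12.75
tcp_pos: [0.5698, 0.0025, 0.0108]
ee_rot: [[-0.983, 0.185, 0.003], [0.185, 0.983, -0.002], [-0.003, -0.001, -1.0]]
wrist_force: [-1.1, 0.9, -3.6]
gripper_width: 0.408
time_s: 12.88
tcp_pos: [0.5697, 0.0025, 0.0104]
ee_rot: [[-0.983, 0.185, 0.003], [0.185, 0.983, -0.002], [-0.003, -0.001, -1.0]]
wrist_force: [0.4, -0.4, -4.2]
gripper_width: 0.41
```

```bash
python3 -m inch '[{"jaw":255,"x":0.13,"y":-0.025,"z":0,"ax":0,"ay":0.01,"az":-0.02}]';python3 -m inch '[{"jaw":255,"x":0,"y":0,"z":0,"ax":0,"ay":0,"az":0}]'
```

```text
time_s: 13.0
tcp_pos: [0.5767, 0.0008, 0.0094]
ee_rot: [[-0.982, 0.189, -0.002], [0.189, 0.982, -0.002], [0.001, -0.002, -1.0]]
wrist_force: [0.1, -0.6, -3.4]
gripper_width: 0.41
time_s: 13.12
tcp_pos: [0.578, 0.0007, 0.0089]
ee_rot: [[-0.982, 0.189, -0.0], [0.189, 0.982, -0.002], [-0.0, -0.002, -1.0]]
wrist_force: [1.0, -0.8, 1.2]
gripper_width: 0.415
```

```bash
python3 -m inch '[{"jaw":255,"x":0.06,"y":-0.011,"z":0,"ax":0,"ay":0,"az":0}]';python3 -m inch '[{"jaw":255,"x":0,"y":0,"z":0,"ax":0,"ay":0,"az":0}]'
```

```text
time_s: 13.25
tcp_pos: [0.5809, -0.0001, 0.009]
ee_rot: [[-0.982, 0.189, -0.003], [0.189, 0.982, -0.003], [0.002, -0.003, -1.0]]
wrist_force: [-6.7, 1.5, 5.4]
gripper_width: 0.412
time_s: 13.38
tcp_pos: [0.5813, -0.0, 0.009]
ee_rot: [[-0.982, 0.19, -0.002], [0.19, 0.982, -0.002], [0.002, -0.003, -1.0]]
wrist_force: [-0.9, 1.0, -0.7]
gripper_width: 0.412
```

```bash
python3 -m inch '[{"jaw":255,"x":0.06,"y":-0.011,"z":0,"ax":0,"ay":0,"az":0}]';python3 -m inch '[{"jaw":255,"x":0,"y":0,"z":0,"ax":0,"ay":0,"az":0}]'
```

```text
time_s: 13.5
tcp_pos: [0.583, -0.0007, 0.0091]
ee_rot: [[-0.982, 0.19, -0.006], [0.19, 0.982, -0.002], [0.005, -0.004, -1.0]]
wrist_force: [-7.8, 3.4, 6.9]
gripper_width: 0.408
time_s: 13.62
tcp_pos: [0.5831, -0.0005, 0.0092]
ee_rot: [[-0.982, 0.19, -0.006], [0.19, 0.982, -0.002], [0.005, -0.003, -1.0]]
wrist_force: [-1.7, 0.2, -1.7]
gripper_width: 0.416
```

```bash
python3 -m inch '[{"jaw":255,"x":0.07,"y":-0.015,"z":0,"ax":0.01,"ay":-0.03,"az":0}]';python3 -m inch '[{"jaw":255,"x":0,"y":0,"z":0,"ax":0,"ay":0,"az":0}]'; python3 -m inch '[{"jaw":255,"x":0,"y":0,"z":0,"ax":0,"ay":0,"az":0}]'
```

```text
time_s: 13.75
tcp_pos: [0.5848, -0.0012, 0.009]
ee_rot: [[-0.982, 0.19, -0.005], [0.19, 0.982, -0.0], [0.005, -0.001, -1.0]]
wrist_force: [-9.7, 5.0, 6.2]
gripper_width: 0.416
time_s: 13.88
tcp_pos: [0.5847, -0.0011, 0.0091]
ee_rot: [[-0.982, 0.191, -0.005], [0.191, 0.982, -0.0], [0.005, -0.001, -1.0]]
wrist_force: [-1.8, 0.5, 0.8]
gripper_width: 0.415
time_s: 14.0
tcp_pos: [0.5846, -0.0011, 0.0091]
ee_rot: [[-0.982, 0.191, -0.005], [0.191, 0.982, -0.0], [0.005, -0.001, -1.0]]
wrist_force: [-3.6, 0.9, 2.7]
gripper_width: 0.411
```

```bash
python3 -m inch '[{"jaw":255,"x":0.06,"y":-0.011,"z":0,"ax":0,"ay":0,"az":0}]';python3 -m inch '[{"jaw":255,"x":0,"y":0,"z":0,"ax":0,"ay":0,"az":0}]'; python3 -m inch '[{"jaw":255,"x":0,"y":0,"z":0,"ax":0,"ay":0,"az":0}]'
```

```text
time_s: 14.12
tcp_pos: [0.5855, -0.0015, 0.0088]
ee_rot: [[-0.982, 0.191, -0.011], [0.191, 0.982, -0.0], [0.011, -0.002, -1.0]]
wrist_force: [-11.1, 5.7, 7.0]
gripper_width: 0.412
time_s: 14.25
tcp_pos: [0.5854, -0.0014, 0.0089]
ee_rot: [[-0.982, 0.191, -0.011], [0.191, 0.982, -0.0], [0.011, -0.002, -1.0]]
wrist_force: [-3.0, 0.3, 1.3]
gripper_width: 0.41
time_s: 14.38
tcp_pos: [0.5854, -0.0014, 0.0089]
ee_rot: [[-0.982, 0.191, -0.011], [0.191, 0.982, -0.0], [0.011, -0.002, -1.0]]
wrist_force: [-4.0, 1.0, 0.2]
gripper_width: 0.41
```

```bash
python3 -m inch '[{"jaw":255,"x":0.12,"y":-0.022,"z":0.01,"ax":0,"ay":-0.12,"az":0}]';python3 -m inch '[{"jaw":255,"x":0,"y":0,"z":0,"ax":0,"ay":0,"az":0}]'; python3 -m inch '[{"jaw":255,"x":0,"y":0,"z":0,"ax":0,"ay":0,"az":0}]'
```

```text
time_s: 14.5
tcp_pos: [0.5877, -0.0026, 0.0088]
ee_rot: [[-0.981, 0.192, -0.001], [0.192, 0.981, -0.001], [0.001, -0.001, -1.0]]
wrist_force: [-15.1, 10.1, 10.4]
gripper_width: 0.413
time_s: 14.62
tcp_pos: [0.587, -0.0024, 0.0088]
ee_rot: [[-0.982, 0.191, -0.003], [0.191, 0.982, -0.001], [0.003, -0.002, -1.0]]
wrist_force: [-2.0, 2.4, 3.3]
gripper_width: 0.41
time_s: 14.75
tcp_pos: [0.5868, -0.0023, 0.0088]
ee_rot: [[-0.982, 0.191, -0.004], [0.191, 0.982, -0.001], [0.003, -0.002, -1.0]]
wrist_force: [-2.9, 1.9, 1.9]
gripper_width: 0.41
```

```bash
cat > pl.py <<'E'
from h import *
import sys
s=cv2.cvtColor(capture("scene"),cv2.COLOR_RGB2BGR); cv2.imwrite(sys.argv[1],s)
x=np.array([.982,-.1887]);y=np.array([.1887,.982])
cv2.imwrite(sys.argv[1][:-4]+"_c.png",cv2.resize(s[195:265,200:280],(800,700),interpolation=3)[:600])
E
cat > edge.py <<'E'
# sub-pixel profile: along jig +x lines at plate-top height, brightness threshold crossing (back edge) per image
from h import *
import sys
from scipy.ndimage import map_coordinates
c=camera_params("scene");f=192/np.tan(np.radians(c['vfov']/2));R=np.array(c['R']);t=np.array(c['t'])
X=np.array([.982,-.1887,0]);Y=np.array([.1887,.982,0]);o=np.array([.6353,-.0100,.070])
for fn in sys.argv[1:]:
    g=cv2.cvtColor(cv2.imread(fn),cv2.COLOR_BGR2GRAY).astype(float)
    S=np.arange(-.03,.06,.0005);out=[]
    for l in np.r_[-.065:-.045:.002,.045:.066:.002]:
        P=(o+np.outer(S,X)+l*Y)@R.T+t; uv=P[:,:2]/P[:,2:]*f+[c['cx'],c['cy']]
        p=map_coordinates(g,[uv[:,1],uv[:,0]],order=1)
        k=np.argmax(p*(np.abs(S-.012)<.02)); j=k
        th=(p[k]+np.median(p[k+30:k+50]))/2
        while p[j]>th:j+=1
        out.append((S[j-1]+(p[j-1]-th)/(p[j-1]-p[j])*.0005)*1000)
    out=np.array(out);print(fn,"back edge mm: right",np.median(out[:10]),"left",np.median(out[10:]))
E
python3 pl.py pics/p1.png; python3 edge.py pics/s5.png pics/scene0.png pics/p1.png
```

```text
pics/s5.png back edge mm: right 14.567741699190243 left 14.337199969989612
pics/scene0.png back edge mm: right 14.569045383210572 left 14.385271526851223
pics/p1.png back edge mm: right 21.65441512504985 left 21.897932390276964
```

View pics/p1_c.png

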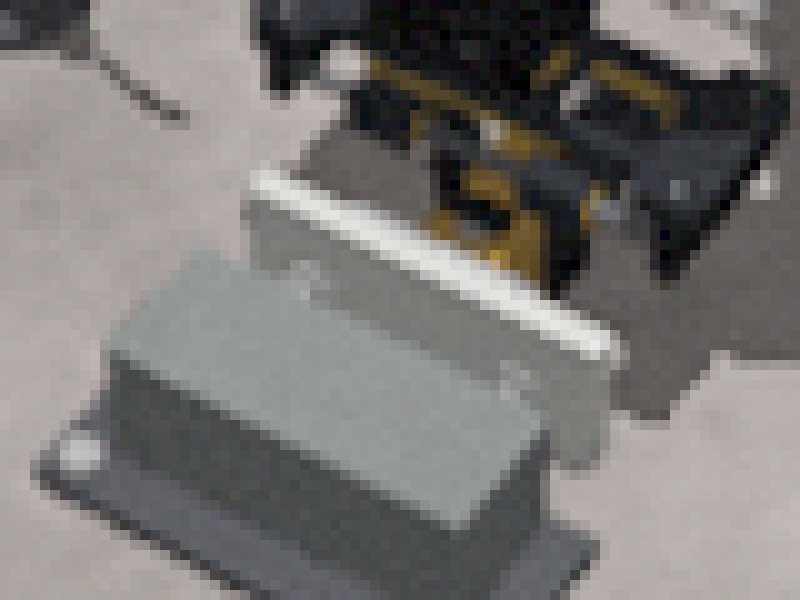

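The plate's back edge has moved from 14.5 to 21.8 mm, so it is sunk about 7.2 mm. Both ends agree, so it is flush. About 4.8 mm more to go, with a 1.5 mm lateral correction.

```bash
python3 -m inch '[{"jaw":255,"x":0.1,"y":0.03,"z":0.005,"ax":0.01,"ay":-0.06,"az":0}]';python3 -m inch '[{"jaw":255,"x":0,"y":0,"z":0,"ax":0,"ay":0,"az":0}]'; python3 pl.py pics/p2.png; python3 edge.py pics/p2.png
```

```text
time_s: 14.92
tcp_pos: [0.5868, -0.0023, 0.0088]
ee_rot: [[-0.981, 0.192, -0.007], [0.192, 0.981, -0.002], [0.006, -0.004, -1.0]]
wrist_force: [-20.9, -1.3, 19.2]
gripper_width: 0.411
time_s: 15.05
tcp_pos: [0.5864, -0.0024, 0.0089]
ee_rot: [[-0.981, 0.192, -0.007], [0.192, 0.981, -0.002], [0.007, -0.004, -1.0]]
wrist_force: [-3.1, 4.9, 1.1]
gripper_width: 0.415
pics/p2.png back edge mm: right 21.660658875070126 left 21.86688531827993
```

```bash
python3 -m inch '[{"jaw":255,"x":0.1,"y":0.01,"z":0.02,"ax":0,"ay":0,"az":0}]';python3 -m inch '[{"jaw":255,"x":0,"y":0,"z":0,"ax":0,"ay":0,"az":0}]'; python3 pl.py pics/p3.png; python3 edge.py pics/p3.png
```

```text
time_s: 15.22
tcp_pos: [0.5875, -0.0026, 0.009]
ee_rot: [[-0.981, 0.194, -0.018], [0.194, 0.981, -0.004], [0.017, -0.007, -1.0]]
wrist_force: [-13.9, 1.2, 5.2]
gripper_width: 0.413
time_s: 15.35
tcp_pos: [0.5875, -0.0026, 0.0089]
ee_rot: [[-0.981, 0.193, -0.018], [0.194, 0.981, -0.003], [0.017, -0.007, -1.0]]
wrist_force: [-2.2, 3.4, 2.0]
gripper_width: 0.414
pics/p3.png back edge mm: right 22.64824420073829 left 22.616042261535547
```

```bash
python3 -m inch '[{"jaw":255,"x":0.14,"y":-0.01,"z":0.025,"ax":0.03,"ay":-0.16,"az":0}]';python3 -m inch '[{"jaw":255,"x":0,"y":0,"z":0,"ax":0,"ay":0,"az":0}]'; python3 pl.py pics/p4.png; python3 edge.py pics/p4.png
```

```text
time_s: 15.52
tcp_pos: [0.5904, -0.0035, 0.0088]
ee_rot: [[-0.981, 0.195, -0.002], [0.195, 0.981, 0.001], [0.002, 0.0, -1.0]]
wrist_force: [-14.4, 8.2, 3.5]
gripper_width: 0.408
time_s: 15.65
tcp_pos: [0.5896, -0.0033, 0.0087]
ee_rot: [[-0.981, 0.194, -0.004], [0.194, 0.981, 0.0], [0.004, -0.0, -1.0]]
wrist_force: [-3.5, 3.1, 5.8]
gripper_width: 0.411
pics/p4.png back edge mm: right 24.86713124796547 left 24.64173565717475
```

```bash
python3 -m inch '[{"jaw":255,"x":0.1,"y":0.07,"z":0.03,"ax":0,"ay":-0.06,"az":0.02}]';python3 -m inch '[{"jaw":255,"x":0,"y":0,"z":0,"ax":0,"ay":0,"az":0}]'; python3 pl.py pics/p5.png; python3 edge.py pics/p5.png
```

```text
time_s: 15.82
tcp_pos: [0.5896, -0.0016, 0.0089]
ee_rot: [[-0.981, 0.193, -0.008], [0.193, 0.981, -0.003], [0.007, -0.005, -1.0]]
wrist_force: [-12.8, -7.1, 0.9]
gripper_width: 0.412
time_s: 15.95
tcp_pos: [0.5891, -0.0016, 0.0088]
ee_rot: [[-0.981, 0.193, -0.008], [0.193, 0.981, -0.003], [0.008, -0.005, -1.0]]
wrist_force: [-4.1, 6.7, 6.6]
gripper_width: 0.412
pics/p5.png back edge mm: right 23.80906213907536 left 23.812465391758778
```

```bash
python3 -m inch '[{"jaw":255,"x":0.14,"y":-0.012,"z":0.025,"ax":0.02,"ay":-0.12,"az":0.01}]';python3 -m inch '[{"jaw":255,"x":0,"y":0,"z":0,"ax":0,"ay":0,"az":0}]'; python3 pl.py pics/p6.png; python3 edge.py pics/p6.png
```

```text
time_s: 16.12
tcp_pos: [0.5918, -0.0023, 0.0088]
ee_rot: [[-0.981, 0.193, -0.0], [0.193, 0.981, -0.0], [0.0, -0.0, -1.0]]
wrist_force: [-15.9, 9.7, 5.1]
gripper_width: 0.412
time_s: 16.25
tcp_pos: [0.5908, -0.0021, 0.0087]
ee_rot: [[-0.981, 0.193, -0.003], [0.193, 0.981, -0.0], [0.002, -0.001, -1.0]]
wrist_force: [-3.8, 4.6, 7.3]
gripper_width: 0.407
pics/p6.png back edge mm: right 25.524160466416305 left 25.66310501082104
```

```bash
python3 -m inch '[{"jaw":255,"x":0.13,"y":0.01,"z":0.02,"ax":0,"ay":-0.05,"az":0}]';python3 -m inch '[{"jaw":255,"x":0,"y":0,"z":0,"ax":0,"ay":0,"az":0}]'; python3 -m inch '[{"jaw":255,"x":0,"y":0,"z":0,"ax":0,"ay":0,"az":0}]'; python3 pl.py pics/p7.png; python3 edge.py pics/p7.png
```

```text
time_s: 16.42
tcp_pos: [0.5918, -0.0023, 0.0088]
ee_rot: [[-0.981, 0.195, -0.009], [0.195, 0.981, -0.002], [0.008, -0.004, -1.0]]
wrist_force: [-18.6, 1.6, 8.5]
gripper_width: 0.411
time_s: 16.55
tcp_pos: [0.591, -0.0022, 0.0088]
ee_rot: [[-0.981, 0.194, -0.01], [0.194, 0.981, -0.002], [0.009, -0.004, -1.0]]
wrist_force: [-5.0, 6.0, 5.2]
gripper_width: 0.413
time_s: 16.68
tcp_pos: [0.5907, -0.0021, 0.0088]
ee_rot: [[-0.981, 0.194, -0.01], [0.194, 0.981, -0.002], [0.01, -0.004, -1.0]]
wrist_force: [-5.5, 2.9, 2.4]
gripper_width: 0.411
pics/p7.png back edge mm: right 25.4231728921142 left 25.131656934110758
```

```bash
python3 -m inch '[{"jaw":255,"x":0.1,"y":0.005,"z":0.02,"ax":0.02,"ay":-0.1,"az":-0.01}]'; for i in 1 2 3; do python3 pl.py pics/p8$i.png; python3 edge.py pics/p8$i.png;  python3 -c "
from station import *
s=sense();print(s['tcp_pos'],s['wrist_force'],s['ee_rot'][:,2])"; done
```

```text
time_s: 16.85
tcp_pos: [0.5912, -0.0022, 0.0088]
ee_rot: [[-0.98, 0.197, -0.005], [0.197, 0.98, 0.0], [0.005, -0.001, -1.0]]
wrist_force: [-16.3, 5.8, 7.0]
gripper_width: 0.408
pics/p81.png back edge mm: right 25.529261738655023 left 25.735480149088538
[ 0.59122153 -0.00223826  0.00873456] [-13.45388356   5.45756036   6.2108819 ] [-4.58825849e-03  4.05197360e-04 -9.99989392e-01]
pics/p82.png back edge mm: right 25.61885901704708 left 25.751416935358613
[ 0.59120911 -0.00224575  0.00873117] [-11.69668972   4.45859752   6.48597008] [-4.72851637e-03  1.89671990e-04 -9.99988803e-01]
pics/p83.png back edge mm: right 25.541478616657095 left 25.780098319165596
[ 0.59120692 -0.00224016  0.00874219] [-12.35687148   5.0728247    5.28254181] [-4.78050320e-03  1.32091027e-04 -9.99988565e-01]
```

```bash
python3 -m inch '[{"jaw":255,"x":0.12,"y":0,"z":0.02,"ax":0,"ay":-0.05,"az":0.04}]'; for i in 1 2 3; do python3 pl.py pics/p9$i.png; python3 edge.py pics/p9$i.png;  python3 -c "
from station import *
s=sense();print(s['time_s'],s['tcp_pos'],s['wrist_force'],s['ee_rot'][:,2],s['gripper_width'])"; done
```

```text
time_s: 17.12
tcp_pos: [0.5916, -0.0024, 0.0087]
ee_rot: [[-0.982, 0.191, -0.011], [0.191, 0.982, -0.001], [0.01, -0.003, -1.0]]
wrist_force: [-19.0, 8.3, 12.4]
gripper_width: 0.407
pics/p91.png back edge mm: right 25.992199222681087 left 26.062116773243275
17.175 [ 0.59159866 -0.00243738  0.00873701] [-16.27044144   6.22603997  10.58746034] [-1.08550822e-02 -8.35418720e-04 -9.99940733e-01] 0.4113459912739584
pics/p92.png back edge mm: right 26.27025365058452 left 26.150169844522146
17.225 [ 0.59162385 -0.00244026  0.00873835] [-17.72050393   7.10851564  10.16336806] [-1.04192598e-02 -7.49859920e-04 -9.99945437e-01] 0.4111783125439614
pics/p93.png back edge mm: right 25.948892727599514 left 26.139462071586557
17.275 [ 0.59158777 -0.00241638  0.00872655] [-16.30755789   6.46993993   9.23775314] [-1.03130358e-02 -7.15974464e-04 -9.99946563e-01] 0.41140708470506576
```

```bash
python3 -m inch '[{"jaw":255,"x":0.1,"y":-0.005,"z":0.03,"ax":0.01,"ay":-0.13,"az":0.01}]'; for i in 1 2 3; do python3 pl.py pics/q$i.png; python3 edge.py pics/q$i.png;  python3 -c "
from station import *
s=sense();print(s['time_s'],s['tcp_pos'],s['wrist_force'],s['ee_rot'][:,2],s['gripper_width'])"; done
```

```text
time_s: 17.4
tcp_pos: [0.5918, -0.0025, 0.0087]
ee_rot: [[-0.981, 0.192, 0.0], [0.192, 0.981, 0.001], [-0.0, 0.001, -1.0]]
wrist_force: [-10.3, 7.2, 0.6]
gripper_width: 0.411
pics/q1.png back edge mm: right 26.009846587268548 left 26.089013222635856
17.45 [ 0.59182954 -0.00250298  0.00873038] [-10.52552685   8.64689441   3.49006236] [ 8.39644654e-04  6.23925159e-04 -9.99999453e-01] 0.411000860156701
pics/q2.png back edge mm: right 26.029949345894735 left 26.093773341469724
17.5 [ 0.59183005 -0.00253182  0.00874798] [-12.0003365    8.17584698   3.93653758] [ 2.56394102e-04  4.17102980e-04 -9.99999880e-01] 0.40996338074426547
pics/q3.png back edge mm: right 25.978472599414374 left 26.085186368714943
17.55 [ 0.59181751 -0.00249743  0.00872976] [-12.30813977   7.39761061   4.10728108] [-8.04483544e-05  3.73454818e-04 -9.99999927e-01] 0.41312341506619915
```

View pics/q3_c.png

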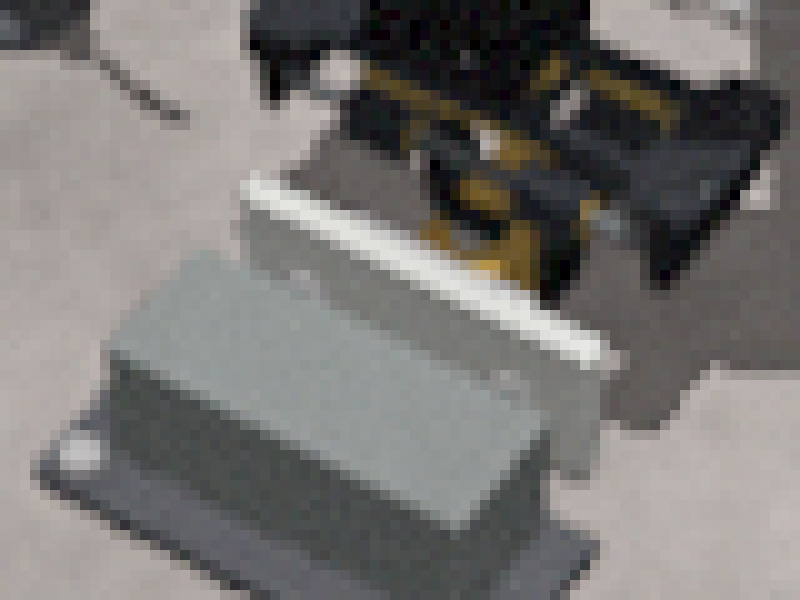

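View pics/q3.png

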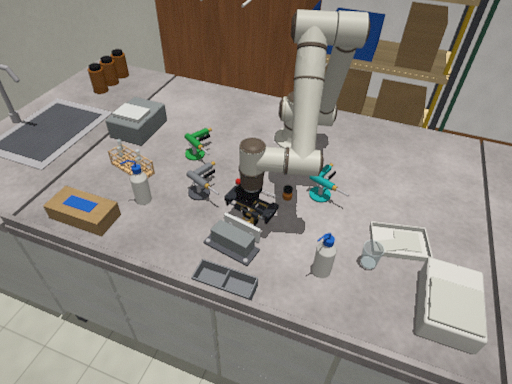

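```bash
python3 - <<'E'
from h import *
t=cv2.cvtColor(capture("top"),cv2.COLOR_RGB2BGR); cv2.imwrite("pics/topz.png",t)
cv2.imwrite("pics/topz_c.png",cv2.resize(t[110:200,205:305],(800,720),interpolation=3)[:600])
s=sense();print(s['time_s'],s['tcp_pos'],s['wrist_force'])
E
```

```text
17.6 [ 0.59180331 -0.00249934  0.00873913] [-12.36858265   7.75861374   4.54514538]
```

View pics/topz_c.png

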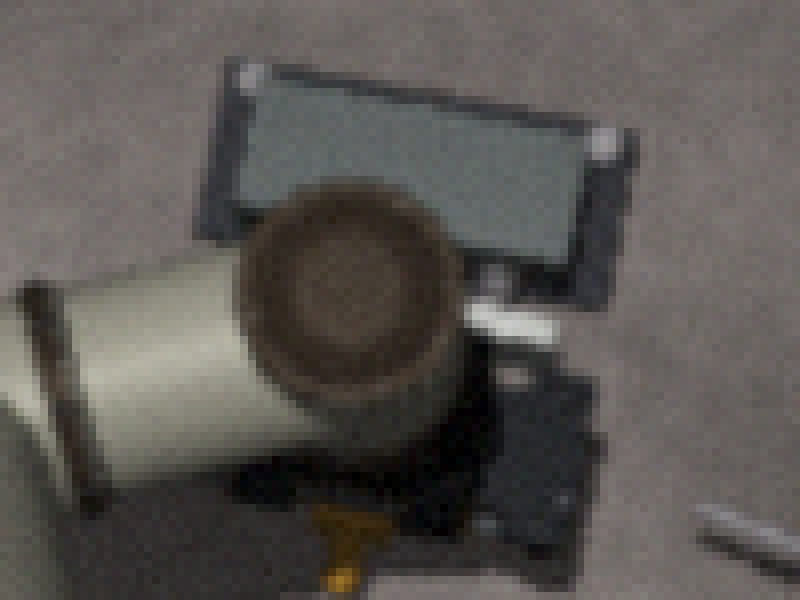

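The plate is about 11.6 mm in and level end to end, the tool is upright, and the readings are steady over several samples. Bystanders look unmoved; the arm partly hides the screwdriver. Handing in.

```bash
python3 -c "
from station import *
print(finish_job())"
```

```text
the job is handed in; nothing more can be done
None
```

I handed the job in at about 17.6 s, with the fingers still holding the tap pressed against the sprung plate.

- **Air gun:** I squeezed the grey gun's trigger against the handle for about a second, with the tap still about 0.25 m from the plate. The jaws stopped steadily at about 42.6 mm, against the roughly 41 mm expected, and I did not measure the trigger angle itself. A picture afterwards showed the trigger sprung back.
- **Tap:** I gripped it at 35.5 mm, carried it over, stood it on the bench and pushed it into the plate.
- **Plate depth:** In the picture the plate was sunk 11.6 mm, the same at both ends. The arm's own position gave about 12.1 mm.
- **Push force:** The wrist read about 13 N along the push, which includes some bench friction. There was also about 5 N sideways. Both held steady over the last few readings.
- **Alignment:** The tool was upright, and its yaw was within about 0.2° of the plate. The tap is an estimated 0.8 mm off centre. The arm hid the contact from above, so I could not see flushness and centring directly.
- **Mishaps:** While lowering the tap I pressed it on the bench for a moment at about 42 N. It slid about 1 mm in the grip.
- **Other items:** In the last picture they stand where they did, except that the arm partly hid the screwdriver, so I could not check that one.

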